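# Hang the spice caddy on the sprung rail and tug-test it

## Task

Pick up the green spice caddy by its wooden handle, without spilling its two jars, and hang it by its two hooks over the steel rail of the stand. Before you let go, tug it gently downward by the handle (about 5 N on top of its own weight, for half a second) to make sure that it is held; never load the rail with more than 20 N in all. Then let go and leave it hanging level and still, jars inside, with the other things on the worktop left alone.

Things in the scene. Friction and masses are not known exactly. Their poses are not given: they have to be found in the camera images.
- caddy: Green metal spice caddy: open box 66 (x) x 110 (y) x 50 mm, a jar in each of two compartments; with jars about 0.5 kg (4.4 to 5.9 N). Origin: centre of its underside; z up; +x is its back, with the hooks. A plate on the back (x = 33 mm) rises to z = 105 mm. Two rubber feet on the back, at z = 12 mm, reach x = 52 mm and lean on the stand's board when it hangs, tilting it about 0.05 rad.
- caddy_grip (a point): Centre of the caddy's light wooden handle: a level bar 70 mm long along the caddy's x, 12 mm wide (y), 12 mm high, 112 mm straight above the caddy's origin; jar tops are 75 mm above the underside. Grip it across (fingers close along the caddy's y), from above. Axes as the caddy's.
- caddy_throat (a point): Midpoint between the throats of the two hooks, caddy x = 39, y = 0, z = 91 mm: where the 8 mm rail's axis belongs. Hooks: 14 mm wide, at y = -28 and +28 mm; each throat is 12 mm wide in x, its roof 4 mm above this point; behind it a lip 4 mm thick hangs down to 20 mm below this point, its flared tip reaching 14 mm behind it. Axes as the caddy's.
- stand: Fixed rail stand: dark wooden base 140 (x) x 200 (y) x 14 mm, two steel columns 235 mm high, a steel rail before a slippery white board. Origin: centre of the base's underside; z up; -x is its front. The board is fixed, 136 mm wide, z = 26 to 192 mm, its face at x = -20 mm. The rail rides on springs: it sinks 1 mm per 1.5 N of load, with a hard stop at 16 mm.
- stand_rail (a point): Point at worktop height straight below the middle of the rail, at stand x = -35 mm. Rail: 8 mm thick, 168 mm long along y, 15 mm in front of the board's face, held by arms at y = -78 and +78 mm. Its height is set by a clamp and NOT measured: the unloaded axis is 140 to 185 mm above this point; feel for it. Axes as the stand's.
- jar_a: Small glass spice jar with white cap, 43 mm across, 70 mm high, loose in the caddy's +y compartment. Origin: centre of its underside, z up.
- jar_b: The same kind of jar in the -y compartment.
- mug: Bystander: dark grey and white mug, 82 x 114 x 97 mm, at the left. Origin: underside.
- tin: Bystander: round tin, 76 mm across, 58 mm high, at the left. Origin: centre of its underside.
- mill: Bystander: wooden pepper mill, 58 mm across, 150 mm high, at the right. Origin: centre of its underside.
- lemon: Bystander: lemon, 71 x 53 x 51 mm, at the right. Origin: its underside.
- board: White glazed board of the stand, 8 mm thick, 136 mm wide, fixed upright behind the rail and in front of the columns. Origin: the same as the stand's. The wall cupboard above overhangs: its underside is at z = 0.46 m, its handles reach x = 0.54 m, from y = -0.26 m to the left; keep the arm clear of it, going round in front of the stand (columns 235 mm high).
There are look-alikes about, which are no part of the job. Leave any red look-alike of the jar_a alone.

How it is judged:
On the way, in this order (a step that is already met when the one before it is completed fails the run):
1. the caddy is lifted clear of the worktop, off the stand (height (world z) of caddy above 0.04 m and contact force between caddy and stand below 0.1 N), for 0.2 s.
2. the caddy sits with its hooks over the rail and, its handle still between the fingers, is pulled down so that the rail carries 8 N or more in all (x of caddy_throat in the frame of stand between -0.042 and -0.028 m and z of caddy_throat in the frame of stand between 0.11 and 0.191 m and contact force between caddy and stand above 8 N and contact force between the fingers and caddy above 1 N and z of the grasp point in the frame of caddy_grip below 0.021 m), for 0.4 s.
At the end, for the whole second after the job is handed in: The caddy hangs by its hooks on the rail (throat within 7 mm of the rail's axis in x, within 50 mm of the rail's middle, borne by the stand), tilted less than 0.15 rad, slower than 20 mm/s, both jars upright (0.3 rad) in their compartments (x of caddy_throat in the frame of stand between -0.042 and -0.028 m and y of caddy_throat in the frame of stand between -0.05 and 0.05 m and z of caddy_throat in the frame of stand between 0.11 and 0.191 m and contact force between caddy and stand above 2.5 N and angle between caddy's own z axis and vertical below 0.15 rad and linear speed of caddy below 0.02 m/s and distance between each of jar_a, jar_b and caddy below 0.045 m and angle between each of jar_a, jar_b's own z axis and vertical below 0.3 rad); the robot touches nothing.
It fails at once if the stand is loaded by the caddy with more than 20 N (contact force between caddy and stand above 20 N).
It fails at once if a jar tips over or falls out (angle between any of jar_a, jar_b's own z axis and vertical above 0.7 rad).
It fails at once if a bystander is pushed more than 20 mm (distance of any of mug, tin, mill, lemon from where it was at the start of the episode above 0.02 m).
It also fails if it takes over 69 s, if anything falls off the work surface, if the arm or the gripper's body presses on something with over 40 N, if the wrist force passes 120 N, or if a joint passes its speed limit or range.

## Robot

A 6-joint arm with a two-finger parallel gripper is mounted at the origin on a cart in front of the work surface, level with it; the furniture and walls round the work are solid. World frame = base frame: x ahead of the robot, y to its left, z up, the work surface at z = 0. Lengths are in m, angles in rad, forces in N, time in s.
With the tool pointing down it reaches from about 0.35 to 0.85 m from the base axis. Payload 8.1 kg.
Tool frame: the origin (TCP) lies at the very end of the fingers, on their centre line; the grasp point (between the pads) lies 19 mm behind it; z points along the fingers, y is the line along which they close (so a half turn about z gives the same grasp; the last joint's range is limited). The gripper opens to 93 mm and grips with 3 to 60 N. Pads are 15 mm wide; open, the fingers measure 128 mm over their backs; the gripper's body (75 mm by 188 mm) begins 65 mm behind the grasp point.
Start: joints at [-1.384, 0.13, 1.488, -0, 1.523, -0.085], TCP at [0.161, -0.578, 0.219] pointing down, gripper open.
Joint ranges: [-2.96, 2.96], [-0.89, 2.26], [0.02, 2.5], [-1.34, 4.48], [0, 2.73], [-2.66, 2.66]. Speed limits (rad/s): [2.39, 2.39, 2.79, 3.14, 3.14, 3.14].

## Interface

Orientations are given as [roll, pitch, yaw] about the fixed x, y, z axes, in that order (R = Rz(yaw) Ry(pitch) Rx(roll)).
In Python, from plant import env, read_camera, camera_info gives the robot as it stands. The module is installed in compiled form; this text tells all that it offers.
- The arm moves only by the shell command python3 -m inch 'ROWS' [FORCE]. ROWS is text: rows parted by semicolons, each of 7 numbers parted by spaces: the turn, a rotation vector about the world's x, y, z in degrees, then the shift along the world's x, y, z in mm, then the opening, from 0 (shut) to 1 (fully open). A call has exactly 5 rows; each row is the pose to reach, as a shift and turn from the pose commanded when the call began; what a row does not reach only later rows make up. A row lasts 1/10 s, in which the tool goes at most 50 mm and 8.59 degrees, less where a joint would pass 70% of its speed; a pose out of reach is approached as far as the arm can. A call with a gripper value outside its range is refused whole. The fingers move at their own pace and stop on an object; FORCE is the grip in N (left out, the last holds). Time passes only in rows, so rows that repeat a pose let the fingers close, or fill a call up. It gives the time, the measured TCP pose, the force, the opening and the grip force at its end, in the units of the state.
- env.sense(): the state, without advancing time (a new reading comes with each control period).
- read_camera(name): name is "side" or "top"; returns (picture, depth): 400x640x3 uint8, red, green, blue; 400x640 float32, m along the optical axis (not along the pixel's ray), 0 where there is no reading.
- camera_info(name): a dict with "K" (3x3 intrinsics, pixels), "xyz" and "attitude" of the camera in the world. Camera axes: x right, y down, z forward; pixel columns grow to the right and rows downward; lengths in m; the calibration is good to about 2 mm. A picture is of the moment at which its call begins. camera_info takes no time and is no camera call.
- env.close_job(): hands the job in; it is judged then, once.
The state is a dict: "clock": time; "joint_pos": joint angles; "qd": joint speeds; "effort": joint torques, N m; "tool_pos": TCP position; "orientation": TCP orientation; "wrist_force": force on the tool from outside, world axes, zero at the start; "torque": the same for the moment, N m; "width": finger opening in m; "gripper_force": force on a finger pad.
Only numpy, scipy, OpenCV 4.12 (cv2) and the standard library are available. Lean on these libraries where they do the work, as an engineer would, in place of code of your own. Each camera call takes 0.05 s, during which the arm holds its last target. There are 200 camera calls.

## Working session

There is one attempt and no reset: what is moved stays moved. The work goes in short steps, Python scripts to look and compute and a shell command to move; the robot and the scene stay as the last step left them, time stands still between calls to the robot, and variables do not carry over. Pictures are saved under pics/ and viewed, at most 10 in all, crops included, and the job is handed in when it is done.

```bash
mkdir -p pics; cat > h.py <<'E'
import numpy as np,cv2
from plant import env,read_camera,camera_info
from scipy.spatial.transform import Rotation as R
def cam(n):
    i=camera_info(n);K=np.array(i["K"]);a=np.array(i["attitude"],float)
    Rm=a if a.shape==(3,3) else (R.from_euler('xyz',a).as_matrix() if a.size==3 else R.from_quat(a).as_matrix())
    return K,Rm,np.array(i["xyz"])
def cloud(n,d):
    K,Rm,t=cam(n);v,u=np.mgrid[:400,:640]
    p=np.stack([(u-K[0,2])/K[0,0]*d,(v-K[1,2])/K[1,1]*d,d],-1)
    return p@Rm.T+t
def proj(n,P):
    K,Rm,t=cam(n);q=(np.array(P)-t)@Rm@K.T;return q[...,:2]/q[...,2:]
E
python3 - <<'E'
from h import *
for n in("side","top"):
    print(camera_info(n))
    im,d=read_camera(n);cv2.imwrite(f"pics/{n}0.png",im[:,:,::-1]);np.save(f"{n}0.npy",d);print((d>0).mean())
print(env.sense())
E
```

```text
{'K': array([[446.40296653,   0.        , 320.62053696],
       [  0.        , 446.40296653, 200.34648346],
       [  0.        ,   0.        ,   1.        ]]), 'xyz': array([-0.74482919, -0.87568711,  0.72571344]), 'attitude': array([-1.959326  ,  0.00930668, -0.92402364])}
0.9956953125
{'K': array([[458.00834409,   0.        , 322.99169138],
       [  0.        , 458.00834409, 199.75289921],
       [  0.        ,   0.        ,   1.        ]]), 'xyz': array([-0.26018927,  0.1230252 ,  1.44222833]), 'attitude': array([-2.66159916, -0.01298777, -1.68287207])}
0.9938203125
{'clock': 0.1, 'joint_pos': array([-1.38440608e+00,  1.31078006e-01,  1.48918941e+00,  9.97189169e-06,
        1.52303107e+00, -8.53993358e-02]), 'qd': array([ 3.28194915e-04, -7.16799776e-04, -1.64788764e-03,  4.03046746e-04,
       -8.49430227e-04, -7.83612642e-05]), 'effort': array([ 8.72449273e-04, -5.61339891e+01, -4.93097413e+01,  7.69885490e-02,
        2.90665106e-02, -5.68191331e-05]), 'tool_pos': array([ 0.1609997 , -0.57744158,  0.21768648]), 'orientation': array([-3.13989389e+00, -1.55423421e-04,  2.71788963e-01]), 'wrist_force': array([ 0.31425441,  0.43127188, -0.28919078]), 'torque': array([-0.02089179,  0.03263969,  0.03746473]), 'gripper_force': 0.0, 'width': 0.09318829179654196}
```

View pics/side0.png

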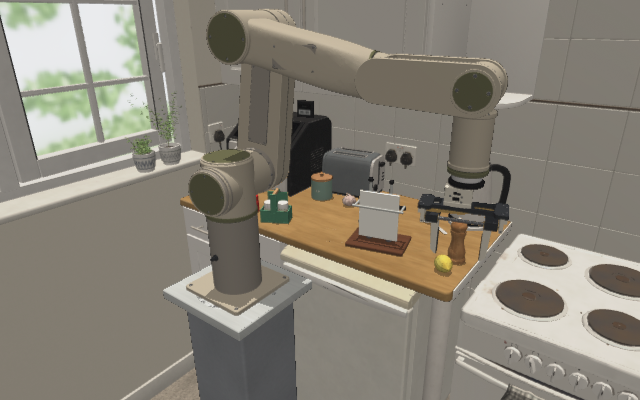

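View pics/top0.png

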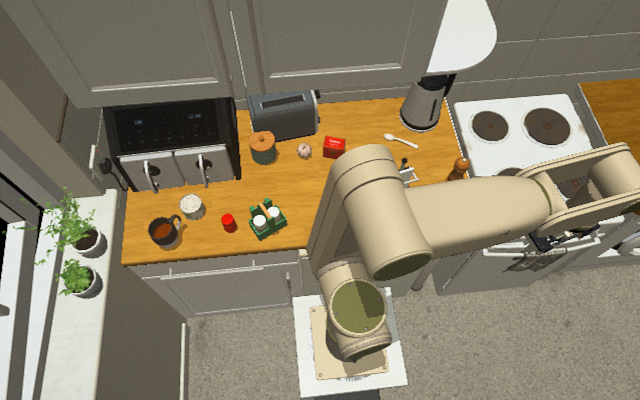

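Side view: green caddy at (277,212), stand with white board at (380,215), mill (457,240), lemon (444,263). Top view: green caddy with two white caps at (267,220); a red look-alike jar at (228,222), to be left alone; mug (165,232), tin (190,206). The caddy is the only green box. I'll confirm it in an enlarged crop.

```bash
python3 - <<'E'
from h import *
a=cv2.imread("pics/top0.png")[185:255,215:305];b=cv2.imread("pics/side0.png")[180:260,340:420]
cc=cv2.imread("pics/side0.png")[180:240,245:305]
r=lambda x:cv2.resize(x,(390,300),interpolation=cv2.INTER_CUBIC)
cv2.imwrite("pics/crop1.png",np.vstack([np.hstack([r(a),r(b)]),np.hstack([r(cc),r(cc)*0])]))
for n in("top","side"):
    im=cv2.imread(f"pics/{n}0.png");d=np.load(f"{n}0.npy");P=cloud(n,d);hsv=cv2.cvtColor(im,cv2.COLOR_BGR2HSV)
    H,S,V=cv2.split(hsv)
    reg=(P[...,0]>.3)&(P[...,0]<.8)&(P[...,1]<.4)&(P[...,1]>-.4)&(P[...,2]>-.02)
    # worktop check
    wt=reg&(abs(P[...,2])<.02);print(n,"worktop z",np.median(P[wt][:,2]))
    g=(reg&(H>55)&(H<95)&(S>90)).astype(np.uint8)
    nn,lab,st,ce=cv2.connectedComponentsWithStats(g)
    for i in range(1,nn):
        if st[i,4]>15:
            q=P[lab==i];print("green",st[i],q.min(0).round(3),q.max(0).round(3))
    # stand board white, base
    if n=="side":
        w=reg&(S<40)&(V>150);w[:, :345]=0;w[:,412:]=0;q=P[w];print("white",len(q),q.min(0),q.max(0))
        dk=reg&(V<110)&(P[...,2]>.004)&(P[...,2]<.025)&(H<25);dk[:,:340]=0;dk[:,415:]=0
        q=P[dk];print("base",len(q),cv2.minAreaRect(q[:,:2].astype(np.float32)))
E
```

```text
top worktop z -0.000726660195008666
green [263 198   8   6  22] [0.437 0.201 0.094] [0.46  0.225 0.109]
green [250 206   6   6  21] [0.414 0.252 0.095] [0.436 0.268 0.109]
green [275 211  11  14  33] [ 0.385  0.159 -0.   ] [0.429 0.193 0.053]
green [263 214  11   7  19] [0.37  0.195 0.001] [0.437 0.231 0.118]
green [249 218  21  18  59] [0.352 0.213 0.   ] [0.418 0.279 0.057]
side worktop z 0.0012637015140429808
green [261 192  30  31 450] [0.353 0.152 0.004] [0.455 0.266 0.119]
green [288 206   4  10  18] [0.417 0.165 0.013] [0.46  0.192 0.052]
white 1686 [ 0.41566747 -0.28901643  0.03039832] [0.79856947 0.06809145 0.19470524]
base 754 ((0.5999868512153625, -0.10021424293518066), (0.5316872596740723, 0.22921122610569), 36.935577392578125)
```

View pics/crop1.png

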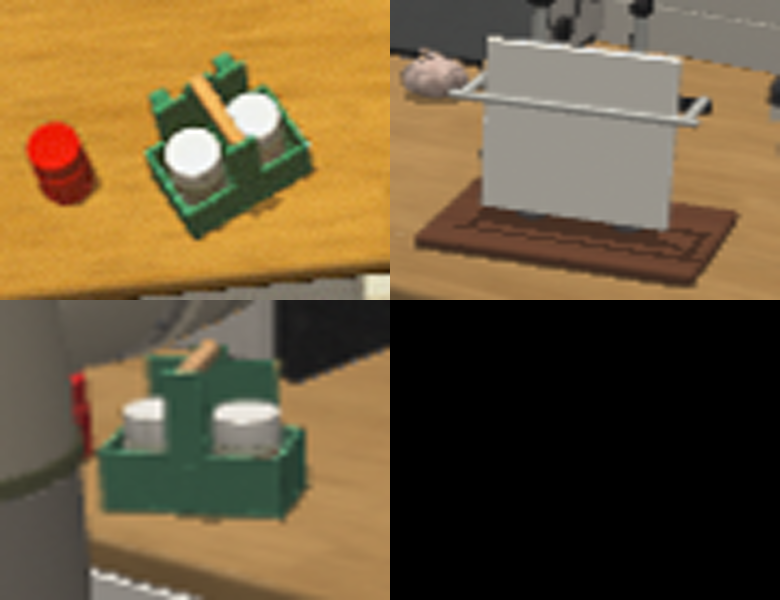

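The crop confirms it: the green caddy with two white-capped jars and a wooden handle (top pixels about (260,204) to (269,218)). The red jar stands to its left. The rail shows in front of the board in the side view, from about (353,205) to (404,212). Next I measure precisely.

```bash
cat >> h.py <<'E'
def ray(n,uv,pt,nrm):
    K,Rm,t=cam(n);uv=np.atleast_2d(uv).astype(float)
    r=np.c_[uv,np.ones(len(uv))]@np.linalg.inv(K).T@Rm.T;nrm=np.array(nrm,float)
    s=((np.array(pt)-t)@nrm)/(r@nrm);return t+r*s[:,None]
def line(n,mask,z):
    v,u=np.nonzero(mask);p=ray(n,np.c_[u,v],[0,0,z],[0,0,1])[:,:2]
    return cv2.minAreaRect(p.astype(np.float32))
E
python3 - <<'E'
from h import *
im=cv2.imread("pics/top0.png");d=np.load("top0.npy");P=cloud("top",d);H,S,V=cv2.split(cv2.cvtColor(im,cv2.COLOR_BGR2HSV))
win=np.zeros_like(H,bool);win[190:245,240:295]=1
wood=win&(P[...,2]>.1)&(H<30)&(S>60);print("handle top",wood.sum(),line("top",wood,.118))
caps=(win&(P[...,2]>.062)&(P[...,2]<.085)&(S<60)).astype(np.uint8)
nn,lab,st,ce=cv2.connectedComponentsWithStats(caps)
for i in range(1,nn):
    if st[i,4]>20: print("cap",st[i,4],ray("top",ce[i],[0,0,.075],[0,0,1]))
hk=(win&(P[...,2]>.08)&(H>55)&(H<95)).astype(np.uint8)
nn,lab,st,ce=cv2.connectedComponentsWithStats(hk)
for i in range(1,nn):
    if st[i,4]>5: print("hook/plate",st[i],ce[i],ray("top",ce[i],[0,0,.1],[0,0,1]))
gm=win&(H>50)&(H<95)&(P[...,2]>.04)&(P[...,2]<.06);print("rim",gm.sum(),line("top",gm,.05))
# side handle
im=cv2.imread("pics/side0.png");d=np.load("side0.npy");P=cloud("side",d);H,S,V=cv2.split(cv2.cvtColor(im,cv2.COLOR_BGR2HSV))
win=np.zeros_like(H,bool);win[182:225,258:296]=1
wood=win&(P[...,2]>.1)&(H<30)&(S>60)&(P[...,0]<.5);print("side handle",wood.sum(),line("side",wood,.118),P[wood].mean(0))
# stand
win=np.zeros_like(H,bool);win[188:245,352:405]=1
w=win&(S<40)&(V>120)&(P[...,2]>.03)&(P[...,2]<.185)&(P[...,0]>.45)&(P[...,0]<.7)
q=P[w];
for _ in range(5):
    c=q.mean(0);nv=np.linalg.svd(q-c)[2][2];e=(q-c)@nv;q=q[abs(e)<max(.004,2*e.std()*.8)]
nv*=-np.sign(nv[0]);print("board plane",len(q),c,nv,e.std(),"yaw deg",np.degrees(np.arctan2(-nv[1],-nv[0])))
ax=np.cross([0,0,1],-nv);t=(q-c)@ax;print("lat extent",np.percentile(t,[0,1,99,100]),"mid",c+ax*(t.min()+t.max())/2, "z",q[:,2].min(),q[:,2].max())
base=(P[...,2]>.006)&(P[...,2]<.022)&(S>60)&(V<130)&(P[...,0]>.42)&(P[...,0]<.75);base[:,:344]=0;base[:,:][:225]=0;base[:,414:]=0
print("base",base.sum(),line("side",base,.014))
pts=np.array([[P[v,u].round(3).tolist()] for v,u in((205,353),(207,365),(209,380),(211,395))]);print(pts)
E
```

```text
handle top 89 ((0.39729347825050354, 0.20262101292610168), (0.17370691895484924, 0.10967759042978287), 41.86646270751953)
cap 98 [[0.41998365 0.19495401 0.075     ]]
cap 120 [[0.39205339 0.24454809 0.075     ]]
hook/plate [263 198   8   6  22] [266.27272727 200.31818182] [[0.4498701  0.21371445 0.1       ]]
hook/plate [250 206   6   7  22] [252.         208.59090909] [[0.42434538 0.26163904 0.1       ]]
hook/plate [267 216   7   5  13] [269.92307692 218.53846154] [[0.38234907 0.20566121 0.1       ]]
rim 109 ((0.40185967087745667, 0.2196355164051056), (0.06737038493156433, 0.11045962572097778), 26.793750762939453)
side handle 41 ((0.41847819089889526, 0.25174129009246826), (0.12619295716285706, 0.10482799261808395), 51.9984130859375) [0.3198533  0.14104953 0.16698961]
board plane 835 [ 0.45968217 -0.22685133  0.1081439 ] [-0.97873693 -0.2050913  -0.00340324] 0.0019631738508192344 yaw deg 11.834913111765365
lat extent [-0.05636818 -0.04175527  0.05111991  0.05972247] mid [ 0.4593382  -0.22520985  0.1081439 ] z 0.03039832016163546 0.18487719232109023
base 627 ((0.46637800335884094, -0.20182141661643982), (0.14911504089832306, 0.19996872544288635), 13.234834671020508)
[[[ 0.411 -0.131  0.147]]

 [[ 0.426 -0.169  0.144]]

 [[ 0.44  -0.218  0.144]]

 [[ 0.45  -0.267  0.146]]]
```

```bash
python3 -m inch '0 0 0 17 38 20 1;0 0 0 34 76 40 1;0 0 0 51 114 60 1;0 0 0 68 152 80 1;0 0 0 85 190 100 1' && python3 -m inch '0 0 0 17 38 10 1;0 0 0 34 76 20 1;0 0 0 51 113 20 1;0 0 0 68 151 20 1;0 0 0 85 188 20 1' && python3 -m inch '0 0 2 12 46 0 1;0 0 4 24 92 -5 1;0 0 6 36 138 -10 1;0 0 8 48 184 -15 1;0 0 11 60 230 -20 1' && python3 -m inch '0 0 0 3 40 0 1;0 0 0 5 80 -10 1;0 0 0 8 120 -30 1;0 0 0 10 160 -50 1;0 0 0 12 190 -70 1'
```

```text
clock: 0.6
tool_pos: [0.2463, -0.3862, 0.3189]
orientation: [-3.141, -0.0, 0.271]
wrist_force: [0.2, 0.0, -0.1]
width: 0.0932
gripper_force: 0.0
clock: 1.1
tool_pos: [0.3313, -0.1983, 0.3385]
orientation: [3.142, -0.0, 0.271]
wrist_force: [0.4, -0.3, -1.1]
width: 0.0934
gripper_force: 0.0
clock: 1.6
tool_pos: [0.391, 0.032, 0.3183]
orientation: [3.141, -0.0, 0.465]
wrist_force: [1.2, -0.5, -0.6]
width: 0.0929
gripper_force: 0.0
clock: 2.1
tool_pos: [0.4025, 0.2223, 0.2476]
orientation: [-3.141, 0.0, 0.465]
wrist_force: [0.4, -0.0, -0.1]
width: 0.0929
gripper_force: 0.0
```

```bash
python3 - <<'E'
from h import *
for n in("top","side"):
    im,d=read_camera(n);cv2.imwrite(f"pics/{n}1.png",im[:,:,::-1]);np.save(f"{n}1.npy",d)
a=cv2.imread("pics/top1.png");u,v=proj("top",[.45,-.2,.1]).astype(int);print(u,v)
a=cv2.resize(a[v-50:v+50,u-60:u+60],None,fx=4,fy=4,interpolation=cv2.INTER_CUBIC)
b=cv2.resize(cv2.imread("pics/side1.png")[180:260,335:425],None,fx=4,fy=4,interpolation=cv2.INTER_CUBIC)
b=cv2.copyMakeBorder(b,0,400-b.shape[0],0,0,cv2.BORDER_CONSTANT)
cv2.imwrite("pics/crop2.png",np.hstack([a[:, :440],b]))
E
```

```text
389 188
```

View pics/crop2.png

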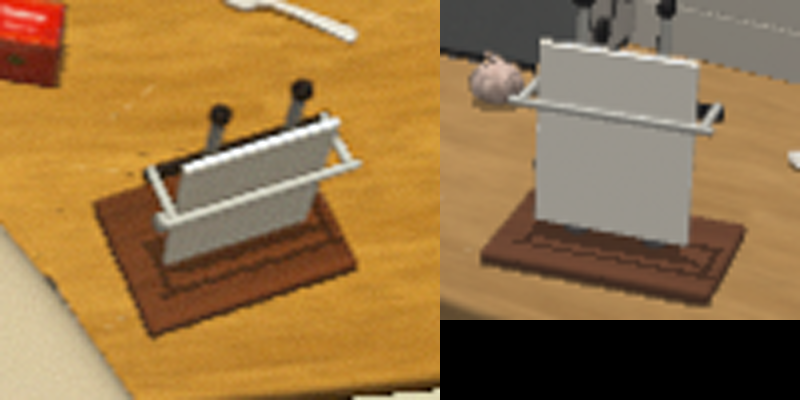

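Crop 2: the rail runs in the top view from about (368.5,193.5) to (419,178.8) and in the side view from about (353,204.5) to (403,212.3), in front of the white board on the brown base. I triangulate the rail by two lines of sight.

```bash
cat >> h.py <<'E'
def railpix(n,a,b,im):
    g=cv2.cvtColor(im,cv2.COLOR_BGR2GRAY).astype(float);a=np.array(a,float);b=np.array(b,float);out=[]
    for u in range(int(np.ceil(a[0]+3)),int(b[0]-3)):
        v0=a[1]+(u-a[0])/(b[0]-a[0])*(b[1]-a[1]);vs=np.arange(int(round(v0))-2,int(round(v0))+3)
        w=g[vs,u]-np.median(g[int(round(v0))-4:int(round(v0))+5,u]);w=np.clip(w,0,None)
        if w.sum()>10: out.append((u,(w*vs).sum()/w.sum()))
    o=np.array(out);k=np.polyfit(o[:,0],o[:,1],1);r=o[:,1]-np.polyval(k,o[:,0]);o=o[abs(r)<.6];return np.polyfit(o[:,0],o[:,1],1),len(o)
E
python3 - <<'E'
from h import *
T=cv2.imread("pics/top1.png");S_=cv2.imread("pics/side1.png")
E={"top":[(368.5,193.5),(419,178.8)],"side":[(353,204.5),(403,212.3)]}
planes=[]
for n,im in(("top",T),("side",S_)):
    k,c=railpix(n,*E[n],im);print(n,k,c)
    p=[(u,np.polyval(k,u)) for u in (E[n][0][0],E[n][1][0])]
    K,Rm,t=cam(n);r=np.c_[np.array(p),[1,1]]@np.linalg.inv(K).T@Rm.T
    nv=np.cross(r[0],r[1]);nv/=np.linalg.norm(nv);planes.append((nv,nv@t))
d=np.cross(planes[0][0],planes[1][0]);d/=np.linalg.norm(d);d*=np.sign(d[1])
p0=np.linalg.lstsq(np.array([planes[0][0],planes[1][0],d]),np.array([planes[0][1],planes[1][1],d@[.43,-.2,.145]]),rcond=None)[0]
print("rail dir",d,"pt",p0,"yaw",np.degrees(np.arctan2(-d[0],d[1])))
# ends
for n in E:
    K,Rm,t=cam(n)
    for e in E[n]:
        r=np.append(e,1)@np.linalg.inv(K).T@Rm.T;r/=np.linalg.norm(r)
        s=np.linalg.lstsq(np.c_[d,-r],t-p0,rcond=None)[0];print(n,"end",p0+d*s[0])
for n,im in(("top",T),("side",S_)):
    D=np.load(f"{n}1.npy");P=cloud(n,D);H,S,V=cv2.split(cv2.cvtColor(im,cv2.COLOR_BGR2HSV))
    b=((P[...,2]>.008)&(P[...,2]<.02)&(V<150)&(S>60)&(abs(P[...,0]-.46)<.14)&(abs(P[...,1]+.2)<.16)).astype(np.uint8)
    nn,lab,st,ce=cv2.connectedComponentsWithStats(b);i=1+st[1:,4].argmax();print(n,"base",st[i],line(n,lab==i,.014))
    w=(S<45)&(V>110)&(P[...,2]>.03)&(P[...,2]<.19)&(abs(P[...,0]-.46)<.04)&(abs(P[...,1]+.215)<.08)
    q=P[w]
    for _ in range(6):
        c=q.mean(0);nv=np.linalg.svd(q-c)[2][2];e=(q-c)@nv;q=q[abs(e)<max(.003,1.6*e.std())]
    nv*=-np.sign(nv[0]);print(n,"board",len(q),c,nv,"yaw",np.degrees(np.arctan2(-nv[1],-nv[0])),"rail dist",(p0-c)@nv)
E
```

```text
top [ -0.31995859 311.74033427] 43
side [  0.15627421 148.6684049 ] 44
rail dir [-0.23539927  0.97189664  0.00202523] pt [ 0.43315273 -0.19924348  0.14840205] yaw 13.615187928002838
top end [ 0.41324656 -0.11705657  0.14857331]
top end [ 0.45512833 -0.28997446  0.14821299]
side end [ 0.41600729 -0.12845483  0.14854956]
side end [ 0.45591508 -0.29322275  0.14820622]
top base [ 352  184   66   38 1048] ((0.4680132269859314, -0.19566994905471802), (0.13957704603672028, 0.19914545118808746), 13.490801811218262)
top board 462 [ 0.45407497 -0.20659535  0.11373685] [-9.72105572e-01 -2.34543508e-01 -3.17394137e-04] yaw 13.564716354087762 rail dist 0.018603287652489756
side base [345 227  66  29 833] ((0.46320897340774536, -0.2007942795753479), (0.15221858024597168, 0.1999109387397766), 14.481080055236816)
side board 1105 [ 0.45384477 -0.20463015  0.11065288] [-0.97401747 -0.22646369 -0.00204276] yaw 13.088991172227724 rail dist 0.018857407610069623
```

```bash
python3 -m inch '0 0 0 0 -1 -40 1;0 0 0 0 -2 -80 1;0 0 0 0 -2 -120 1;0 0 0 0 -2 -145 1;0 0 0 0 -2 -154 1' && python3 -m inch '0 0 0 0 0 0 0.4;0 0 0 0 0 0 0.2;0 0 0 0 0 0 0;0 0 0 0 0 0 0;0 0 0 0 0 0 0' 30 && python3 -m inch '0 0 0 0 0 0 0;0 0 0 0 0 0 0;0 0 0 0 0 0 0;0 0 0 0 0 0 0;0 0 0 0 0 0 0' 30
```

```text
clock: 2.7
tool_pos: [0.4011, 0.2166, 0.0917]
orientation: [-3.141, 0.005, 0.463]
wrist_force: [-0.5, -0.2, 0.3]
width: 0.0925
gripper_force: 0.0
clock: 3.2
tool_pos: [0.4038, 0.2183, 0.0957]
orientation: [3.141, -0.002, 0.464]
wrist_force: [0.8, 0.2, 0.4]
width: 0.0573
gripper_force: 0.0
clock: 3.7
tool_pos: [0.4031, 0.218, 0.0946]
orientation: [-3.142, 0.0, 0.464]
wrist_force: [-0.3, 0.2, -0.9]
width: 0.0176
gripper_force: 0.0
```

```bash
python3 -m inch '0 0 0 0 0 0 0;0 0 0 0 0 0 0;0 0 0 0 0 0 0;0 0 0 0 0 0 0;0 0 0 0 0 0 0' 30 && python3 -m inch '0 0 0 0 0 3 0;0 0 0 0 0 8 0;0 0 0 0 0 16 0;0 0 0 0 0 26 0;0 0 0 0 0 36 0'
```

```text
clock: 4.2
tool_pos: [0.403, 0.2179, 0.0945]
orientation: [3.142, 0.0, 0.464]
wrist_force: [-0.9, -1.7, -0.5]
width: 0.0119
gripper_force: 30.0
clock: 4.7
tool_pos: [0.4033, 0.2181, 0.1318]
orientation: [3.142, -0.001, 0.464]
wrist_force: [0.9, -0.0, -4.8]
width: 0.0117
gripper_force: 30.0
```

```bash
python3 -m inch '0 0 0 -2 -5 12 0;0 0 0 -4 -15 26 0;0 0 0 -6 -30 40 0;0 0 0 -9 -50 48 0;0 0 0 -13 -75 50 0' && python3 -m inch '0 0 -1 -4 -25 0 0;0 0 -2 -7 -50 0 0;0 0 -3 -11 -75 0 0;0 0 -4 -14 -100 0 0;0 0 -5 -18 -125 0 0' && python3 -m inch '0 0 -1 -4 -25 0 0;0 0 -2 -8 -50 0 0;0 0 -3 -12 -75 0 0;0 0 -4 -16 -100 0 0;0 0 -5 -20 -125 0 0' && python3 -m inch '0 0 -1 -3 -25 0 0;0 0 -2 -6 -50 0 0;0 0 -3 -9 -75 0 0;0 0 -3 -12 -100 0 0;0 0 -3 -14 -120 0 0' && python3 -m inch '0 0 0 0 0 0 0;0 0 0 0 0 0 0;0 0 0 0 0 0 0;0 0 0 0 0 0 0;0 0 0 0 0 0 0' && python3 - <<'E'
from h import *
for n in("side","top"):
    im,d=read_camera(n);cv2.imwrite(f"pics/{n}2.png",im[:,:,::-1]);np.save(f"{n}2.npy",d)
b=cv2.imread("pics/side2.png")[150:260,320:430];a=cv2.imread("pics/top2.png")[150:250,330:440]
r=lambda x:cv2.resize(x,(395,395),interpolation=cv2.INTER_CUBIC)
cv2.imwrite("pics/crop3.png",np.hstack([r(a),r(b)]))
w=[]
s=env.sense();print(s["wrist_force"],s["torque"],s["tool_pos"],s["orientation"])
E
```

```text
clock: 5.2
tool_pos: [0.3908, 0.1427, 0.183]
orientation: [3.141, -0.003, 0.465]
wrist_force: [0.8, 0.4, -5.0]
width: 0.0116
gripper_force: 30.0
clock: 5.7
tool_pos: [0.3719, 0.0169, 0.1817]
orientation: [3.141, -0.001, 0.376]
wrist_force: [-0.4, -0.5, -5.5]
width: 0.0119
gripper_force: 30.0
clock: 6.2
tool_pos: [0.3517, -0.1082, 0.1817]
orientation: [3.141, -0.001, 0.288]
wrist_force: [1.8, 1.2, -4.5]
width: 0.0115
gripper_force: 30.0
clock: 6.7
tool_pos: [0.3376, -0.2285, 0.1817]
orientation: [3.14, -0.0, 0.236]
wrist_force: [-0.0, -0.1, -4.5]
width: 0.0113
gripper_force: 30.0
clock: 7.2
tool_pos: [0.3383, -0.2264, 0.1808]
orientation: [3.142, -0.0, 0.238]
wrist_force: [-0.1, 0.9, -5.2]
width: 0.012
gripper_force: 30.0
[ 0.39628658 -0.18936157 -5.85567808] [-0.00014488  0.06079524 -0.01580889] [ 0.33821526 -0.22658037  0.18067432] [ 3.14155821e+00 -5.96613293e-05  2.37719397e-01]
```

View pics/crop3.png

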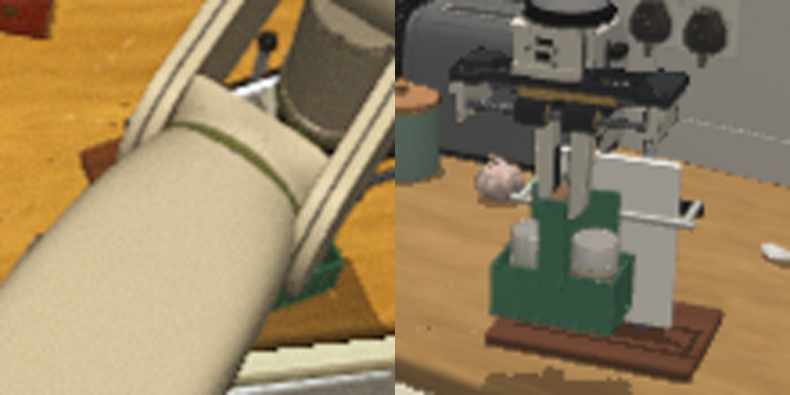

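Crop 3: the caddy hangs level from the fingers in front of the stand, both jars inside. I now approach the rail with the lips above it.

```bash
python3 -m inch '0 0 0 10 2 0 0;0 0 0 20 5 0 0;0 0 0 29 7 0 0;0 0 0 36 9 0 0;0 0 0 41 10 0 0' && python3 -m inch '0 0 0 3 1 0 0;0 0 0 6 2 0 0;0 0 0 9 2 0 0;0 0 0 11 3 0 0;0 0 0 11 3 0 0' && python3 -m inch '0 0 0 0 0 0 0;0 0 0 0 0 0 0;0 0 0 0 0 0 0;0 0 0 0 0 0 0;0 0 0 0 0 0 0'
```

```text
clock: 7.8
tool_pos: [0.3799, -0.2166, 0.1805]
orientation: [-3.141, 0.0, 0.238]
wrist_force: [0.6, -1.0, -4.4]
width: 0.0118
gripper_force: 30.0
clock: 8.3
tool_pos: [0.3902, -0.2139, 0.1807]
orientation: [-3.142, -0.0, 0.237]
wrist_force: [0.5, -0.8, -4.6]
width: 0.0116
gripper_force: 30.0
clock: 8.8
tool_pos: [0.3901, -0.214, 0.1807]
orientation: [3.142, -0.0, 0.237]
wrist_force: [0.6, 0.3, -4.8]
width: 0.0118
gripper_force: 30.0
```

```bash
python3 -m inch '0 0 0 1 0.25 0 0;0 0 0 2 0.5 0 0;0 0 0 3 0.75 0 0;0 0 0 4 1 0 0;0 0 0 4 1 0 0' && python3 -m inch '0 0 0 1 0.25 0 0;0 0 0 2 0.5 0 0;0 0 0 2 0.5 0 0;0 0 0 2 0.5 0 0;0 0 0 2 0.5 0 0' && python3 -m inch '0 0 0 1 0.25 0 0;0 0 0 1 0.25 0 0;0 0 0 1 0.25 0 0;0 0 0 1 0.25 0 0;0 0 0 1 0.25 0 0'
```

```text
clock: 9.3
tool_pos: [0.3942, -0.2129, 0.1806]
orientation: [-3.142, -0.0, 0.237]
wrist_force: [-0.1, -0.8, -4.6]
width: 0.0111
gripper_force: 30.0
clock: 9.8
tool_pos: [0.3961, -0.2125, 0.1807]
orientation: [3.142, -0.0, 0.237]
wrist_force: [-0.0, -0.2, -4.7]
width: 0.0116
gripper_force: 30.0
clock: 10.3
tool_pos: [0.3971, -0.2122, 0.1806]
orientation: [-3.142, 0.0, 0.237]
wrist_force: [1.0, 0.6, -3.7]
width: 0.0116
gripper_force: 30.0
```

```bash
for i in 1; do python3 -m inch '0 0 0 1 0.25 0 0;0 0 0 1 0.25 0 0;0 0 0 1 0.25 0 0;0 0 0 1 0.25 0 0;0 0 0 1 0.25 0 0' ; done; python3 -m inch '0 0 0 1 0.25 0 0;0 0 0 1 0.25 0 0;0 0 0 1 0.25 0 0;0 0 0 1 0.25 0 0;0 0 0 1 0.25 0 0'; python3 -m inch '0 0 0 1 0.25 0 0;0 0 0 1 0.25 0 0;0 0 0 1 0.25 0 0;0 0 0 1 0.25 0 0;0 0 0 1 0.25 0 0'
```

```text
clock: 10.8
tool_pos: [0.398, -0.212, 0.1806]
orientation: [-3.141, 0.0, 0.237]
wrist_force: [-2.3, 0.1, -4.2]
width: 0.0116
gripper_force: 30.0
clock: 11.3
tool_pos: [0.3987, -0.2117, 0.1805]
orientation: [-3.141, 0.001, 0.237]
wrist_force: [-6.2, -0.3, -3.7]
width: 0.0115
gripper_force: 30.0
clock: 11.8
tool_pos: [0.3995, -0.2116, 0.1804]
orientation: [-3.141, 0.001, 0.237]
wrist_force: [-5.7, -1.4, -4.0]
width: 0.0118
gripper_force: 30.0
```

```bash
python3 -m inch '0 0 0 -2 -0.5 0 0;0 0 0 -4 -1 0 0;0 0 0 -4 -1 0 0;0 0 0 -4 -1 0 0;0 0 0 -4 -1 0 0' && python3 -m inch '0 0 0 0 0 -2 0;0 0 0 0 0 -4 0;0 0 0 0 0 -6 0;0 0 0 0 0 -8 0;0 0 0 0 0 -10 0' && python3 -m inch '0 0 0 0 0 0 0;0 0 0 0 0 0 0;0 0 0 0 0 0 0;0 0 0 0 0 0 0;0 0 0 0 0 0 0'
```

```text
clock: 12.3
tool_pos: [0.3963, -0.2125, 0.1807]
orientation: [3.141, -0.0, 0.237]
wrist_force: [-0.2, 0.3, -4.4]
width: 0.0117
gripper_force: 30.0
clock: 12.8
tool_pos: [0.3961, -0.2124, 0.1704]
orientation: [-3.141, 0.0, 0.237]
wrist_force: [-0.4, 0.1, -4.3]
width: 0.0119
gripper_force: 30.0
clock: 13.3
tool_pos: [0.3962, -0.2125, 0.1707]
orientation: [3.141, -0.0, 0.237]
wrist_force: [0.0, 0.1, -5.1]
width: 0.0111
gripper_force: 30.0
```

```bash
python3 -m inch '0 0 0 0 0 -2 0;0 0 0 0 0 -4 0;0 0 0 0 0 -6 0;0 0 0 0 0 -8 0;0 0 0 0 0 -10 0' && python3 -m inch '0 0 0 0 0 0 0;0 0 0 0 0 0 0;0 0 0 0 0 0 0;0 0 0 0 0 0 0;0 0 0 0 0 0 0' && python3 -m inch '0 0 0 0 0 -1 0;0 0 0 0 0 -2 0;0 0 0 0 0 -3 0;0 0 0 0 0 -4 0;0 0 0 0 0 -4 0'
```

```text
clock: 13.8
tool_pos: [0.396, -0.2124, 0.1604]
orientation: [-3.141, 0.0, 0.237]
wrist_force: [-1.1, 0.0, -5.3]
width: 0.0114
gripper_force: 30.0
clock: 14.3
tool_pos: [0.3962, -0.2125, 0.1608]
orientation: [3.141, -0.0, 0.237]
wrist_force: [-0.3, 0.3, -5.5]
width: 0.012
gripper_force: 30.0
clock: 14.8
tool_pos: [0.396, -0.2124, 0.1564]
orientation: [-3.141, 0.0, 0.237]
wrist_force: [0.4, 0.3, -5.7]
width: 0.012
gripper_force: 30.0
```

```bash
python3 -m inch '0 0 0 0 0 -1 0;0 0 0 0 0 -2 0;0 0 0 0 0 -3 0;0 0 0 0 0 -4 0;0 0 0 0 0 -4 0' && python3 -m inch '0 0 0 0 0 -1 0;0 0 0 0 0 -2 0;0 0 0 0 0 -2 0;0 0 0 0 0 -2 0;0 0 0 0 0 -2 0' &&  python3 -m inch '0 0 0 0 0 -1 0;0 0 0 0 0 -2 0;0 0 0 0 0 -2 0;0 0 0 0 0 -2 0;0 0 0 0 0 -2 0'
```

```text
clock: 15.3
tool_pos: [0.396, -0.2124, 0.1524]
orientation: [-3.141, 0.0, 0.237]
wrist_force: [-0.1, 0.8, -4.8]
width: 0.0113
gripper_force: 30.0
clock: 15.8
tool_pos: [0.3961, -0.2125, 0.1507]
orientation: [3.142, -0.0, 0.237]
wrist_force: [0.2, -0.3, -4.4]
width: 0.0115
gripper_force: 30.0
clock: 16.3
tool_pos: [0.3961, -0.2125, 0.1486]
orientation: [-3.142, -0.0, 0.237]
wrist_force: [0.2, 0.1, -4.5]
width: 0.0116
gripper_force: 30.0
```

```bash
python3 -m inch '0 0 0 0 0 -1 0;0 0 0 0 0 -2 0;0 0 0 0 0 -2 0;0 0 0 0 0 -2 0;0 0 0 0 0 -2 0' &&  python3 -m inch '0 0 0 0 0 -1 0;0 0 0 0 0 -2 0;0 0 0 0 0 -2 0;0 0 0 0 0 -2 0;0 0 0 0 0 -2 0' && python3 - <<'E'
from h import *
im,d=read_camera("side");cv2.imwrite("pics/side3.png",im[:,:,::-1]);np.save("side3.npy",d)
cv2.imwrite("pics/crop4.png",cv2.resize(im[165:255,335:425,::-1],(590,590),interpolation=cv2.INTER_CUBIC))
print(env.sense()["wrist_force"])
E
```

```text
clock: 16.8
tool_pos: [0.3961, -0.2125, 0.1466]
orientation: [-3.142, 0.0, 0.237]
wrist_force: [-0.5, 0.3, -3.4]
width: 0.0119
gripper_force: 30.0
clock: 17.3
tool_pos: [0.3962, -0.2126, 0.1448]
orientation: [3.141, -0.0, 0.237]
wrist_force: [-1.1, -1.3, -2.9]
width: 0.0118
gripper_force: 30.0
[-1.32754646 -0.53029485 -3.35430094]
```

View pics/crop4.png

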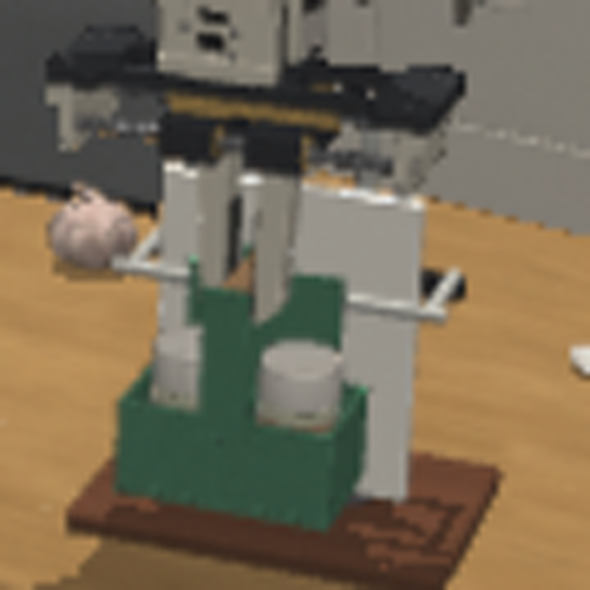

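Crop 4: the hooks are over the rail, the plate's top edge is level with it, and both jars are inside. The load is beginning to pass to the rail.

```bash
python3 -m inch '0 0 0 0 0 -1 0;0 0 0 0 0 -2 0;0 0 0 0 0 -2 0;0 0 0 0 0 -2 0;0 0 0 0 0 -2 0' &&  python3 -m inch '0 0 0 0 0 -1 0;0 0 0 0 0 -2 0;0 0 0 0 0 -2 0;0 0 0 0 0 -2 0;0 0 0 0 0 -2 0'
```

```text
clock: 17.85
tool_pos: [0.3961, -0.2126, 0.1428]
orientation: [3.141, -0.0, 0.237]
wrist_force: [-1.5, 0.3, -0.3]
width: 0.0119
gripper_force: 30.0
clock: 18.35
tool_pos: [0.3961, -0.2126, 0.1407]
orientation: [3.141, 0.0, 0.237]
wrist_force: [-4.7, -1.5, 1.9]
width: 0.0117
gripper_force: 30.0
```

```bash
python3 -m inch '0 0 0 -1 -0.25 0 0;0 0 0 -1.5 -0.4 0 0;0 0 0 -1.5 -0.4 -1 0;0 0 0 -1.5 -0.4 -1 0;0 0 0 -1.5 -0.4 -1 0'
```

```text
clock: 18.85
tool_pos: [0.3952, -0.2129, 0.1399]
orientation: [3.141, -0.001, 0.237]
wrist_force: [3.3, 0.8, 1.5]
width: 0.0117
gripper_force: 30.0
```

```bash
python3 -m inch '0 0 0 0.6 0.15 -0.5 0;0 0 0 0.6 0.15 -1 0;0 0 0 0.6 0.15 -1.5 0;0 0 0 0.6 0.15 -1.5 0;0 0 0 0.6 0.15 -1.5 0'; python3 -m inch '0 0 0 0 0 0 0;0 0 0 0 0 0 0;0 0 0 0 0 0 0;0 0 0 0 0 0 0;0 0 0 0 0 0 0'
```

```text
clock: 19.35
tool_pos: [0.3952, -0.2128, 0.1383]
orientation: [3.141, -0.0, 0.237]
wrist_force: [1.5, 0.3, 4.4]
width: 0.0118
gripper_force: 30.0
clock: 19.85
tool_pos: [0.3952, -0.2128, 0.1382]
orientation: [3.141, 0.0, 0.237]
wrist_force: [0.8, -0.2, 5.2]
width: 0.0116
gripper_force: 30.0
```

```bash
python3 -m inch '0 0 0 0 0 0 0;0 0 0 0 0 0 0;0 0 0 0 0 0 0;0 0 0 0 0 0 0;0 0 0 0 0 0 0'; python3 -m inch '0 0 0 0 0 -0.5 0;0 0 0 0 0 -0.5 0;0 0 0 0 0 -0.5 0;0 0 0 0 0 -0.5 0;0 0 0 0 0 -0.5 0';  python3 -m inch '0 0 0 0 0 1 0;0 0 0 0 0 2 0;0 0 0 0 0 3 0;0 0 0 0 0 4 0;0 0 0 0 0 4.5 0'; python3 -m inch '0 0 0 0 0 0 0;0 0 0 0 0 0 0;0 0 0 0 0 0 0;0 0 0 0 0 0 0;0 0 0 0 0 0 0' 4
```

```text
clock: 20.35
tool_pos: [0.3952, -0.2128, 0.1382]
orientation: [3.141, -0.0, 0.237]
wrist_force: [0.7, -0.6, 4.4]
width: 0.0118
gripper_force: 30.0
clock: 20.85
tool_pos: [0.3952, -0.2127, 0.1376]
orientation: [3.142, -0.0, 0.237]
wrist_force: [1.5, -0.3, 4.2]
width: 0.0118
gripper_force: 30.0
clock: 21.35
tool_pos: [0.395, -0.2125, 0.1418]
orientation: [-3.141, 0.0, 0.237]
wrist_force: [1.6, -0.4, -0.3]
width: 0.0115
gripper_force: 30.0
clock: 21.85
tool_pos: [0.3947, -0.2126, 0.1418]
orientation: [-3.141, 0.001, 0.237]
wrist_force: [-1.8, -0.7, -1.2]
width: 0.012
gripper_force: 4.0
```

```bash
python3 -m inch '0 0 0 0 0 0 0.25;0 0 0 0 0 0 0.3;0 0 0 0 0 0 0.4;0 0 0 0 0 0 0.5;0 0 0 0 0 0 0.5'; python3 -m inch '0 0 0 0 0 0 0.5;0 0 0 0 0 3 0.5;0 0 0 0 0 10 0.5;0 0 0 0 0 22 0.5;0 0 0 0 0 40 0.5'; python3 -m inch '0 0 0 0 0 20 0.5;0 0 0 0 0 45 0.5;0 0 0 0 0 75 0.5;0 0 0 -10 0 95 0.5;0 0 0 -20 0 110 0.5'; python3 -m inch '0 0 0 0 35 0 0.5;0 0 0 0 75 0 0.5;0 0 0 0 115 0 0.5;0 0 0 0 155 0 0.5;0 0 0 0 195 0 0.5'; python3 -m inch '0 0 0 0 0 0 0.5;0 0 0 0 0 0 0.5;0 0 0 0 0 0 0.5;0 0 0 0 0 0 0.5;0 0 0 0 0 0 0.5'
python3 - <<'E'
from h import *
im,d=read_camera("side");im2,_=read_camera("top")
r=lambda x:cv2.resize(x[...,::-1],(395,395),interpolation=cv2.INTER_CUBIC)
cv2.imwrite("pics/crop5.png",np.hstack([r(im[165:255,335:425]),r(im2[140:240,340:440])]))
E
```

```text
clock: 22.35
tool_pos: [0.3953, -0.2127, 0.1422]
orientation: [3.142, -0.0, 0.237]
wrist_force: [-1.1, -0.6, -0.1]
width: 0.0449
gripper_force: 0.0
clock: 22.85
tool_pos: [0.3948, -0.2125, 0.1827]
orientation: [-3.141, 0.001, 0.237]
wrist_force: [-1.2, -0.0, -0.1]
width: 0.0462
gripper_force: 0.0
clock: 23.35
tool_pos: [0.3755, -0.213, 0.2953]
orientation: [3.139, -0.002, 0.237]
wrist_force: [-0.0, -0.3, 0.2]
width: 0.0467
gripper_force: 0.0
clock: 23.85
tool_pos: [0.375, -0.0164, 0.2936]
orientation: [3.141, -0.002, 0.236]
wrist_force: [0.2, -0.6, -0.5]
width: 0.0468
gripper_force: 0.0
clock: 24.35
tool_pos: [0.3752, -0.0188, 0.2922]
orientation: [3.142, 0.0, 0.235]
wrist_force: [-0.3, 0.0, 0.2]
width: 0.0462
gripper_force: 0.0
```

View pics/crop5.png

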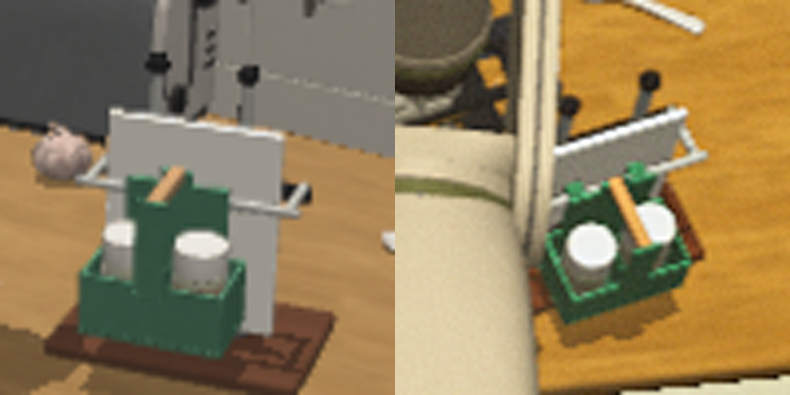

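Crop 5: both hooks sit over the rail, the caddy hangs level with both jars upright inside, and the arm is clear. I hand the job in.

```bash
python3 -c "
from plant import env
print(env.close_job())"
```

```text
the job is handed in; nothing more can be done
None
```

The caddy hangs level by both hooks on the rail with its jars inside, after a tug that put about 9.5 N on the rail; the job was handed in at about 24 s, and no verdict was returned.

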